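# Turn the scorched soldering board clean side up against the heat guard

## Robot

A 6-joint arm with a two-finger parallel gripper is mounted at the origin on the work surface. World frame = base frame: x ahead of the robot, y to its left, z up, the work surface at z = 0. Lengths are in m, angles in rad, forces in N, time in s.
With the tool pointing down it reaches from about 0.275 to 1 m from the base axis. Payload 8.4 kg.
Tool frame: the origin (TCP) lies on the centre line of the jaws, within the pads' length; the fingertips stand 17 mm ahead of it and the grasp point (between the pads) lies 2 mm behind it (bot.tcp_to_tips is the z of the fingertips in the tool frame, in m); z points along the fingers, y is the line along which they close (so a half turn about z gives the same grasp; the last joint's range is limited). The gripper opens to 85 mm and grips with 20 to 120 N. Pads are 22 mm wide; open, the fingers measure 114 mm over their backs; the gripper's body (76 mm by 85 mm) begins 54 mm behind the grasp point. The pads swing forward as they close: fully open they stand 13 mm farther back than shut.
Start: joints at [-1.112, 0.353, 1.633, -0, 1.155, -0.002], TCP at [0.278, -0.56, 0.227] pointing down, gripper open.
Joint ranges: [-2.63, 2.63], [-0.92, 2.1], [0.06, 2.66], [-1.3, 4.44], [0, 2.69], [-3.02, 3.02]. Speed limits (rad/s): [2.22, 2.22, 2.79, 3.14, 3.14, 3.14].

## Interface

Orientations are given as a unit quaternion [x, y, z, w].
In Python, from workcell import bot, hand, kinematics, get_obs, vision, hand_in gives the robot as it stands. The module is installed in compiled form; this text tells all that it offers. Calls block until the motion is done:
- bot.reach(position, orientation): joint-space move of the TCP to a pose.
- bot.servo_line(position, ori=None, velocity=0.15): straight line of the TCP; ori=None keeps the orientation; velocity is the mean speed in m/s.
- bot.goto_joints(angles): joint-space move.
- hand.move_gripper(opening, strength=None): finger opening in m; strength is the grip in N (None keeps the last); returns when the fingers have stopped.
- bot.dwell(seconds).
- kinematics.solve_ik(position, orientation): joint angles nearest the present ones, or None.
- get_obs(): the state.
- vision.read_camera(name): name is "side" or "top" or "wrist"; returns a dict with "frame" (480x640x3 uint8, red, green, blue), "intrinsics" (3x3 intrinsics, pixels), "view" (4x4, takes a point from world to camera coordinates). Camera axes: x right, y down, z forward; pixel columns grow to the right and rows downward; lengths in m; the calibration is good to about 2 mm. A picture is of the moment at which its call begins. There is no depth.
A pose or a line that the arm cannot do raises bot.IKError and nothing moves.
- hand_in(): hands the job in; it is judged then, once.
The state is a dict: "time_s": time; "joint_pos": joint angles; "joint_vel": joint speeds; "joint_efforts": joint torques, N m; "position": TCP position; "orientation": TCP orientation; "wrist_force": force on the tool from outside, world axes, zero at the start; "ft_torque": the same for the moment, N m; "gripper_width": finger opening in m; "grip_force": force on a finger pad.
Only numpy, scipy, OpenCV 4.12 (cv2) and the standard library are available. Lean on these libraries where they do the work, as an engineer would, in place of code of your own. Each camera call takes 0.05 s, during which the arm holds its last target. There are 200 camera calls.

## Task

The soldering board is lying scorched side up. Slide it over the bench against the dark steel heat guard so that its leading edge rides up the sloping front until the board stands leaning on the guard's top edge, and press its lower edge firmly, but not hard, home at the foot of the guard. Then pull its top edge back towards the robot from behind so that it tips over and falls flat, clean white side up, in front of the guard; the guard is thin sheet metal, so never force it, and leave the other things on the bench where they are.

Things in the scene. Friction and masses are not known exactly. Their poses are not given: they have to be found in the camera images.
- board: Loose square soldering board, 120 x 120 x 12 mm, about 0.32 kg: the face that is up at the start is brown with black scorch marks, the other face and the edges are clean white. Origin at the centre of the clean face (its underside at the start); z points out through the scorched face, 12 mm away; x and y run along its edges. It is tough and may flop over flat from standing.
- guard: Frame of the heat guard's rails, fixed to the bench. x points level, away from the robot side, into the guard; y along its width; z up. Origin on the bench in the middle of the foot line that the dark sheet would have if clamped fully forward. The sheet is really clamped 0 to 35 mm further along +x (firmly: it does not move); this is not in the reading: find it by feel or look.
- rail_left (a point): Near end, on top, of the guard's left rail (bright flat steel, 170 x 16 x 5 mm, at y = +165 mm; the other at y = -165 mm; a bar joins them at x = 150 mm). The dark polished, slippery sheet between them, 300 mm wide, 4 mm thick, rises from its foot line on the bench in a hollow curve: 40 degrees steep at the foot, 30 mm high at 31 mm depth, 54 at 46, and top edge 80 mm high at 54 mm depth.
- rail_right (a point): Near end, on top, of the right rail. A board home at the sheet's foot leans on its top edge, 56 degrees from flat, its own top edge 99 to 106 mm high, 13 mm beyond the sheet's. Pushed low at its near edge, it takes 2 to 7 N to tip up; when its lower edge comes home at the foot the push rises steeply, several N per mm; 8 N is firm, 15 N is all the sheet bears. Let go, it stays leaning.
- brick_a: Bystander: loose grey fire brick 100 x 55 x 50 mm, origin at the centre of its underside.
- brick_b: Bystander: loose buff fire brick 100 x 55 x 50 mm, origin at the centre of its underside.
- flux_jar: Bystander: small jar with blue cap, 52 mm wide, 55 mm high, origin at the centre of its underside.
- crucible: Bystander: white ceramic melting bowl, 64 mm wide, 30 mm high, origin at the centre of its underside.
- torch: Bystander: black hand torch lying on the bench, 190 mm long along its x, origin under its rear end.
- hammer: Bystander: small hammer lying on the bench, origin on its underside.
- dish: Bystander: blue ceramic dish, 90 mm wide, 30 mm high, origin at the centre of its underside.
Mind the look-alikes: they are no part of the job. Leave any orange or yellow look-alike of the board alone.

How it is judged:
By the outcome, as a careful person would: the job done as asked, in the order asked, and still so for the second after the job is handed in, with the robot touching nothing.
It also fails if it takes over 72 s, if anything falls off the work surface, if the arm or the gripper's body presses on something with over 40 N, if the wrist force passes 120 N, or if a joint passes its speed limit or range.

## Working session

There is one attempt and no reset: what is moved stays moved. The work goes in short steps, each a Python script; the robot and the scene stay as the last script left them, time stands still between calls to the robot, and variables do not carry over. Pictures are saved under pics/ and viewed, at most 10 in all, crops included, and the job is handed in when it is done.

```bash
mkdir -p pics
python3 - <<'E'
from workcell import bot, hand, kinematics, get_obs, vision
import cv2, numpy as np
for n in ("top","side"):
    r=vision.read_camera(n); cv2.imwrite(f"pics/{n}0.png",r["frame"][:,:,::-1])
    np.savez(f"pics/{n}0.npz",**r); print(n,np.round(r["intrinsics"],1).tolist(),np.round(r["view"],3).tolist())
o=get_obs();print({k:np.round(v,3).tolist() for k,v in o.items()},bot.tcp_to_tips)
E
```

```text
top [[493.5, 0.0, 310.5], [0.0, 493.5, 231.0], [0.0, 0.0, 1.0]] [[-0.027, -1.0, -0.012, 0.011], [-0.996, 0.028, -0.087, 0.504], [0.087, 0.01, -0.996, 1.197], [0.0, 0.0, 0.0, 1.0]]
side [[459.9, 0.0, 319.9], [0.0, 459.9, 238.3], [0.0, 0.0, 1.0]] [[-0.997, -0.077, 0.014, 0.482], [-0.064, 0.699, -0.713, 0.069], [0.045, -0.711, -0.701, 1.267], [0.0, 0.0, 0.0, 1.0]]
{'time_s': 0.1, 'joint_pos': [-1.112, 0.354, 1.634, -0.0, 1.155, -0.002], 'joint_vel': [-0.001, 0.0, -0.003, 0.0, -0.001, -0.0], 'joint_efforts': [0.001, -60.636, -34.282, 0.0, 0.004, -0.0], 'position': [0.278, -0.559, 0.226], 'orientation': [0.974, 0.228, -0.0, -0.001], 'wrist_force': [-0.026, -0.293, -0.096], 'ft_torque': [0.022, -0.032, -0.025], 'grip_force': 0.0, 'gripper_width': 0.086} 0.017
```

View pics/top0.png

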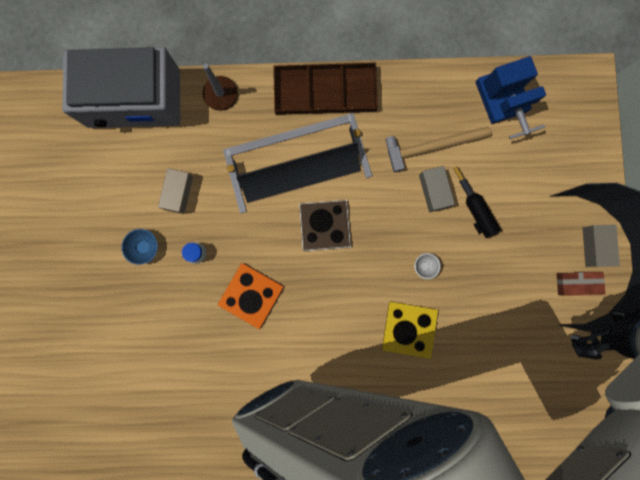

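View pics/side0.png

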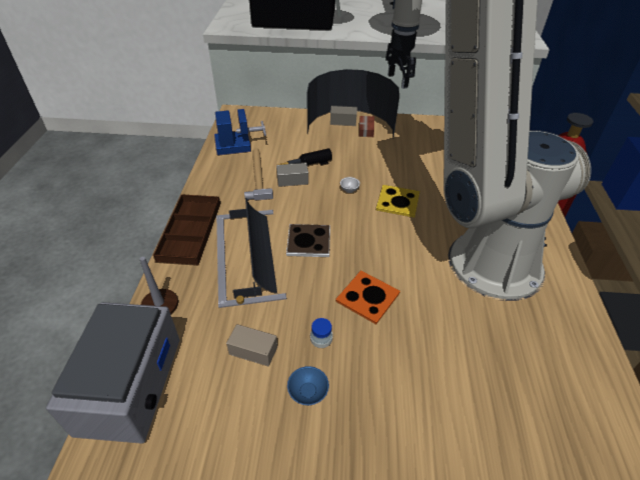

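The top view shows the board at about (326,225). The guard's rail near ends are at about (241,211) and (369,176), and the sheet is rotated about 15° relative to the board. I'll enlarge this region and measure it.

```bash
cat > h.py <<'E'
import numpy as np, cv2
def ray(r,uv):
    T=r["view"];K=r["intrinsics"];R=T[:3,:3];c=-R.T@T[:3,3]
    d=R.T@np.linalg.solve(K,np.array([uv[0],uv[1],1.]));return c,d
def onplane(r,uv,z):
    c,d=ray(r,uv);return c+d*(z-c[2])/d[2]
def proj(r,p):
    q=r["intrinsics"]@(r["view"][:3,:3]@np.array(p)+r["view"][:3,3]);return q[:2]/q[2]
E
python3 - <<'E'
from h import *
r=dict(np.load("pics/top0.npz"))
for n,uv,z in [("railL",(241,211),.005),("railR",(369,176),.005),("board",(326,225),.012)]: print(n,onplane(r,uv,z).round(3))
# board: dark brown low-sat + vs wood: segment by value
f=r["frame"][185:265,285:370];hsv=cv2.cvtColor(f,cv2.COLOR_RGB2HSV);print(hsv[::16,::12].tolist())
c=r["frame"][105:265,210:390];cv2.imwrite("pics/crop.png",cv2.resize(c,(720,640)[:2] if 0 else (675,600),interpolation=cv2.INTER_CUBIC)[:,:,::-1])
E
```

```text
railL [0.561 0.171 0.005]
railR [ 0.641 -0.154  0.005]
board [ 0.519 -0.041  0.012]
[[[120, 14, 37], [108, 34, 38], [18, 94, 98], [18, 118, 182], [18, 114, 179], [18, 117, 177], [18, 116, 182], [18, 119, 180]], [[18, 116, 176], [17, 115, 175], [18, 106, 174], [17, 78, 169], [17, 61, 138], [17, 59, 99], [18, 117, 178], [18, 117, 175]], [[18, 118, 169], [18, 114, 170], [14, 95, 62], [0, 16, 16], [11, 85, 66], [11, 80, 70], [18, 120, 170], [18, 117, 168]], [[18, 118, 168], [18, 120, 162], [18, 75, 41], [14, 82, 65], [23, 51, 20], [18, 92, 69], [18, 122, 150], [19, 123, 143]], [[18, 119, 173], [18, 117, 174], [18, 44, 116], [18, 69, 130], [17, 104, 135], [19, 115, 168], [18, 119, 171], [18, 120, 166]]]
```

View pics/crop.png

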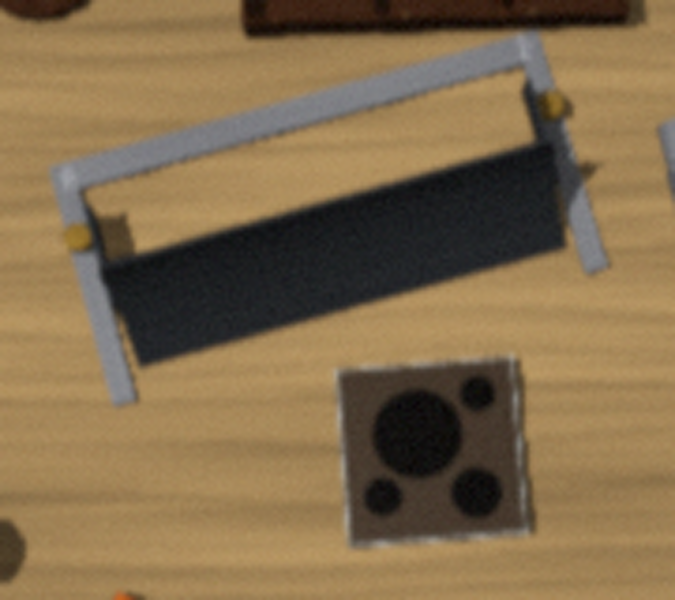

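The crop shows rail ends at (124,404) and (597,268), the sheet's foot line from (142,364) to (565,247), and the board's corners at (340,371), (517,358), (533,530) and (351,546).

Run:
```python
from h import *
r=dict(np.load("pics/top0.npz"))
P=lambda u,v,z: onplane(r,(210+(u+.5)/3.75-.5,105+(v+.5)/3.75-.5),z)
L=P(124,404,.005);R=P(597,268,.005);fl=P(142,364,0);fr=P(565,247,0)
C=[P(u,v,.012) for u,v in [(340,371),(517,358),(533,530),(351,546)]]
print(L,R,np.linalg.norm(L-R));print(fl,fr,np.linalg.norm(fl-fr))
for a,b in((L,R),(fl,fr)):
    d=a-b; print("yaw",np.degrees(np.arctan2(-d[0],d[1])))
yaw=np.arctan2(-(L-R)[0],(L-R)[1]);n=np.array([np.cos(yaw),np.sin(yaw),0]);t=np.array([-n[1],n[0],0])
c=np.mean(C,0);print("board",c,[np.linalg.norm(C[i]-C[i-1]).round(4) for i in range(4)])
for p in [L,R,fl,fr,*C,c]: print((n@(p-fr)).round(4),(t@(p-(fl+fr)/2)).round(4))
d=C[0]-C[1];print("byaw",np.degrees(np.arctan2(-d[0],d[1])));d=C[0]-C[3];print(np.degrees(np.arctan2(d[1],d[0])))
```

```text
[0.55735543 0.16692045 0.005     ] [ 0.64050494 -0.15334906  0.005     ] 0.3308872851565298
[0.58484623 0.1550833  0.        ] [ 0.65652161 -0.13282913  0.        ] 0.2967000597413412
yaw 14.55401019864242
yaw 13.979528507217701
board [ 0.51918653 -0.04067382  0.012     ] [np.float64(0.1171), np.float64(0.1184), np.float64(0.1153), np.float64(0.1209)]
-0.0207 0.1667
-0.0207 -0.1642
0.003 0.1483
0.0 -0.1483
-0.0407 0.0214
-0.0652 -0.0944
-0.1783 -0.072
-0.155 0.0466
-0.1098 -0.0246
byaw 2.5958249867568925
2.126297412489314
```

```bash
cat >> h.py <<'E'
from workcell import bot, hand, kinematics, get_obs, vision
yaw=np.radians(14.4); n=np.array([np.cos(yaw),np.sin(yaw),0]); t=np.array([-n[1],n[0],0])
F=np.array([.6207,.0111,0]); Q=[np.cos(yaw/2),np.sin(yaw/2),0,0]
W=lambda a,b,z: F+a*n+b*t+np.array([0,0,z])   # guard frame at the sheet's real foot
def G(p): d=np.array(p)-F; return np.array([n@d,t@d,d[2]]).round(4)
def force(): f=np.array(get_obs()["wrist_force"]); return np.array([n@f,t@f,f[2]])
def save(cam,name):
    r=vision.read_camera(cam); cv2.imwrite(f"pics/{name}.png",r["frame"][:,:,::-1]); np.savez(f"pics/{name}.npz",**r); return r
E
python3 - <<'E'
from h import *
bot.reach(W(-.215,-.018,.12),Q)
print(get_obs()["time_s"],force())
bot.servo_line(W(-.215,-.018,.03),velocity=.1); bot.dwell(.2); f0=force(); z=.03
print(get_obs()["time_s"],f0)
while z>.001:
    z-=.002; bot.servo_line(W(-.215,-.018,z),velocity=.02); df=force()-f0
    if df[2]>2.5: break
print(z,df,G(get_obs()["position"]),get_obs()["time_s"],get_obs()["gripper_width"])
bot.servo_line(W(-.215,-.018,z+.004),velocity=.02); print(force())
E
```

```text
2.0167 [-0.37473848 -0.173163    0.00723279]
3.2667 [ 0.49172143 -0.73508657 -0.68983576]
-1.3877787807814457e-17 [-0.45252455  0.93767952  1.01888755] [-2.151e-01 -1.800e-02 -1.000e-04] 7.0167 0.08562663296097742
[0.2165092  0.27014267 0.4976313 ]
```

Run:
```python
from h import *
z=.001; bot.dwell(.2); f0=force(); L=[]
while z>-.008:
    z-=.001; bot.servo_line(W(-.215,-.018,z),velocity=.02); df=force()-f0; L.append((round(z,3),df[2].round(2)))
    if df[2]>4: break
print(L,get_obs()["time_s"],get_obs()["position"])
bot.servo_line(W(-.215,-.018,z+.003),velocity=.02)
r=save("side","s1")
c=r["frame"][150:330,190:400]; cv2.imwrite("pics/s1c.png",cv2.resize(c,(700,600),interpolation=cv2.INTER_CUBIC)[:,:,::-1])
```

```text
[(0.0, np.float64(0.51)), (-0.001, np.float64(0.12)), (-0.002, np.float64(-0.43)), (-0.003, np.float64(-0.47)), (-0.004, np.float64(0.22)), (-0.005, np.float64(0.34)), (-0.006, np.float64(-0.74)), (-0.007, np.float64(0.58)), (-0.008, np.float64(-0.66))] 9.9167 [ 0.41687079 -0.05980013 -0.00805293]
```

View pics/s1c.png

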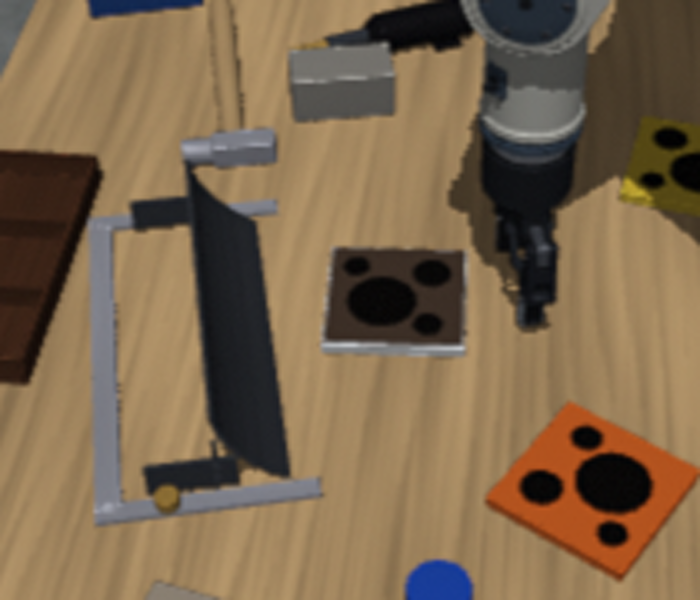

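The close side view shows the gripper behind the board with its left fingertip at crop (530,320), full-frame pixel (349,246). No contact has been felt yet. I'll check the tip height from the pixel, then feel again with the gripper half closed.

Run:
```python
from h import *
r=dict(np.load("pics/s1.npz"))
for z in (0,.005,.01,.02): print(z,[proj(r,W(a,.032,z)).round(1).tolist() for a in(-.226,-.215,-.204)])
bot.servo_line(W(-.215,-.018,.03),velocity=.1)
hand.move_gripper(.06); bot.dwell(.2); f0=force(); z=.022; print(get_obs()["gripper_width"])
bot.servo_line(W(-.215,-.018,z),velocity=.1);L=[]
while z>-.008:
    z-=.0015; bot.servo_line(W(-.215,-.018,z),velocity=.02); f=force()-f0; L.append((round(z,4),f[2].round(1)))
    if f[2]>3: break
print(L,get_obs()["time_s"])
bot.servo_line(W(-.215,-.018,z+.004),velocity=.02)
```

```text
0 [[352.1, 250.3], [348.3, 250.7], [344.5, 251.2]]
0.005 [[352.2, 249.0], [348.4, 249.5], [344.6, 249.9]]
0.01 [[352.3, 247.8], [348.5, 248.2], [344.7, 248.7]]
0.02 [[352.6, 245.3], [348.7, 245.7], [344.8, 246.2]]
0.05978121653122351
[(0.0205, np.float64(-0.9)), (0.019, np.float64(-1.2)), (0.0175, np.float64(-0.6)), (0.016, np.float64(-1.2)), (0.0145, np.float64(-1.9)), (0.013, np.float64(-1.4)), (0.0115, np.float64(-0.9)), (0.01, np.float64(-0.1)), (0.0085, np.float64(0.3)), (0.007, np.float64(-0.3)), (0.0055, np.float64(-1.3)), (0.004, np.float64(-0.6)), (0.0025, np.float64(-0.4)), (0.001, np.float64(-1.3)), (-0.0005, np.float64(-1.3)), (-0.002, np.float64(-0.8)), (-0.0035, np.float64(-0.9)), (-0.005, np.float64(-0.5)), (-0.0065, np.float64(-0.4)), (-0.008, np.float64(-0.8))] 16.5917
```

Run:
```python
from h import *
print(get_obs()["time_s"],get_obs()["position"],get_obs()["gripper_width"])
r=save("side","s2");w=save("wrist","w2")
c=r["frame"][205:265,310:380]; a=cv2.resize(c,(400,343),interpolation=cv2.INTER_CUBIC)
b=cv2.resize(w["frame"],(400,300))
cv2.imwrite("pics/s2c.png",np.vstack([a,b])[:,:,::-1][:600]); 
for z in (0,.01,.02): print([proj(r,W(-.215,b,z)).round(1).tolist() for b in(.012,.024,.02)])
```

```text
16.9417 [ 0.41715012 -0.05983369 -0.00376788] 0.06011639985993815
[[346.8, 245.7], [347.7, 248.7], [347.4, 247.7]]
[[347.0, 243.2], [347.9, 246.2], [347.6, 245.2]]
[[347.2, 240.7], [348.1, 243.7], [347.8, 242.7]]
```

View pics/s2c.png

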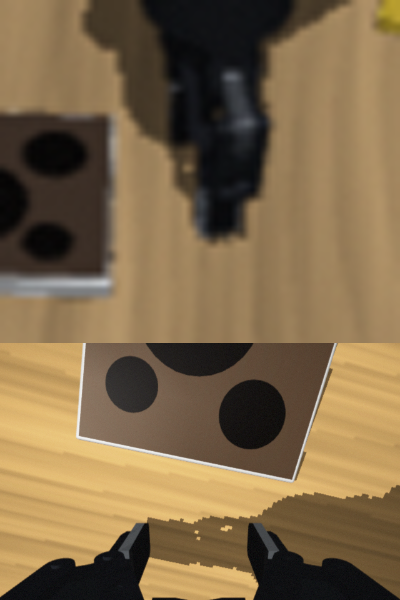

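Run:
```python
from h import *
r=dict(np.load("pics/w2.npz")); c,d=ray(r,(320,240)); print(c,G(c),d/np.linalg.norm(d),r["intrinsics"][0,0])
for z in(-.01,0,.01,.02,.03):
  print(z,[G(onplane(r,(u*1.6,v*1.6),z)).tolist() for u,v in((150,182),(248,182))])
for a in (-.226,-.215,-.204):
  for z in (0,.01,.02): print(a,z,(proj(r,W(a,.012,z))/1.6).round(0),(proj(r,W(a,-.048,z))/1.6).round(0))
# board corners seen from the wrist
for u,v in((77,437-343),(294,480-343)): print(G(onplane(r,(u*1.6,v*1.6),.012)))
```

```text
[ 0.48079599 -0.04190885  0.14218683] [-0.1487 -0.0166  0.1422] [-0.25111601 -0.0715674  -0.96530765] 390.9204915314094
-0.01 [[-0.212, 0.0158, -0.01], [-0.212, -0.0498, -0.01]]
0 [[-0.2078, 0.0137, 0.0], [-0.2079, -0.0476, 0.0]]
0.01 [[-0.2037, 0.0115, 0.01], [-0.2037, -0.0454, 0.01]]
0.02 [[-0.1995, 0.0094, 0.02], [-0.1996, -0.0432, 0.02]]
0.03 [[-0.1953, 0.0073, 0.03], [-0.1954, -0.041, 0.03]]
-0.226 0 [154. 208.] [247. 208.]
-0.226 0.01 [151. 216.] [250. 216.]
-0.226 0.02 [148. 226.] [254. 226.]
-0.215 0 [153. 193.] [248. 192.]
-0.215 0.01 [150. 200.] [251. 200.]
-0.215 0.02 [147. 208.] [255. 208.]
-0.204 0 [152. 176.] [249. 176.]
-0.204 0.01 [149. 183.] [252. 182.]
-0.204 0.02 [146. 190.] [256. 190.]
[-0.1537  0.0465  0.012 ]
[-0.1766 -0.0686  0.012 ]
```

Run:
```python
from h import *
P=[]
for z in (-.004,.004,.012,.03):
    bot.servo_line(W(-.215,-.018,z),velocity=.06); f=vision.read_camera("wrist")["frame"]; P.append(f[260:360,200:440])
cv2.imwrite("pics/w3.png",cv2.resize(np.vstack([np.hstack(P[:2]),np.hstack(P[2:])]),(800,333))[:,:,::-1]); print(get_obs()["time_s"],force())
```

```text
18.5083 [ 0.0377554   0.65200249 -0.78630499]
```

View pics/w3.png

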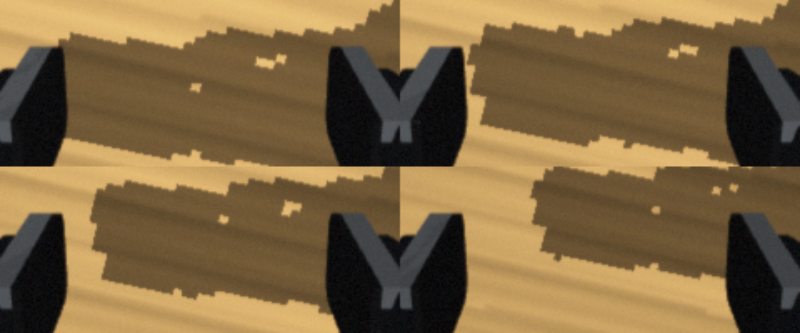

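The tips look the same at all four heights, so they aren't buried in the bench. With the gripper open they simply sit behind the TCP, and they were still clear at TCP z = -8 mm. I'll start the aligning push.

Run:
```python
from h import *
Z=-.0075
bot.servo_line(W(-.215,-.018,Z),velocity=.08)
bot.servo_line(W(-.150,-.018,Z),velocity=.05); print(force(),get_obs()["time_s"])
save("wrist","w4"); r=save("top","t4")
w=dict(np.load("pics/w4.npz"))["frame"]
cv2.imwrite("pics/w4c.png",np.hstack([cv2.resize(w,(400,300)),cv2.resize(r["frame"][105:265,225:390],(309,300))])[:,:,::-1])
```

```text
[-0.21941069  0.64238838  1.04664949] 20.575
```

View pics/w4c.png

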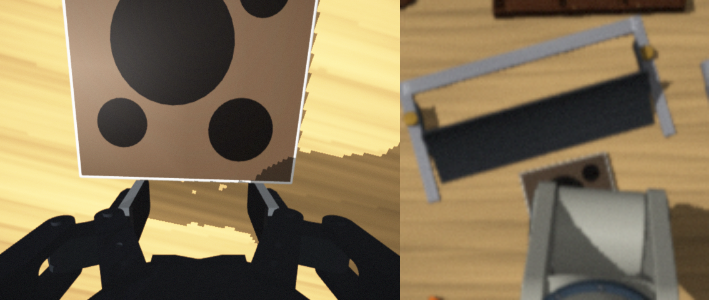

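The board is now almost aligned, with near corners at (80,177) and (292,183) in the wrist view, and it sits about 8 mm left of the finger centre. I'll shift over slightly and push it up and home with force monitoring.

Run:
```python
from h import *
Z=-.0075;b=-.011
bot.servo_line(W(-.155,b,Z),velocity=.05); bot.dwell(.15); f0=np.mean([force(),force()],0); L=[]
bot.servo_line(W(-.14,b,Z),velocity=.05)
a=-.14
while a<-.005:
    a+=.006 if a<-.05 else (.002 if a<-.03 else .001)
    bot.servo_line(W(a,b,Z),velocity=.04)
    f=force()-f0
    if -f[0]>7: bot.dwell(.05); f=force()-f0
    L.append((round(a,4),(-f[0]).round(1),f[2].round(1)))
    if -f[0]>8: break
print(L,get_obs()["time_s"],G(get_obs()["position"]))
save("wrist","w5"); r=save("side","s5")
w=dict(np.load("pics/w5.npz"))["frame"]
cv2.imwrite("pics/w5c.png",np.hstack([cv2.resize(w,(400,300)),cv2.resize(r["frame"][180:310,210:380],(392,300))])[:,:,::-1])
```

```text
[(-0.134, np.float64(-0.5), np.float64(0.5)), (-0.128, np.float64(0.5), np.float64(-0.4)), (-0.122, np.float64(1.0), np.float64(-0.5)), (-0.116, np.float64(0.3), np.float64(0.3)), (-0.11, np.float64(0.8), np.float64(0.2)), (-0.104, np.float64(0.8), np.float64(-1.0)), (-0.098, np.float64(0.1), np.float64(-0.5)), (-0.092, np.float64(-0.2), np.float64(-0.6)), (-0.086, np.float64(1.2), np.float64(-1.3)), (-0.08, np.float64(-0.0), np.float64(0.2)), (-0.074, np.float64(1.1), np.float64(-0.6)), (-0.068, np.float64(0.4), np.float64(-0.1)), (-0.062, np.float64(1.6), np.float64(-1.1)), (-0.056, np.float64(0.4), np.float64(-0.9)), (-0.05, np.float64(-0.9), np.float64(0.7)), (-0.048, np.float64(-0.4), np.float64(-0.0)), (-0.046, np.float64(2.0), np.float64(1.7)), (-0.044, np.float64(1.9), np.float64(1.9)), (-0.042, np.float64(0.5), np.float64(-0.3)), (-0.04, np.float64(-0.3), np.float64(-0.6)), (-0.038, np.float64(0.1), np.float64(-0.4)), (-0.036, np.float64(0.2), np.float64(-0.9)), (-0.034, np.float64(-0.0), np.float64(0.3)), (-0.032, np.float64(0.0), np.float64(-0.5)), (-0.03, np.float64(1.0), np.float64(-1.0)), (-0.029, np.float64(1.6), np.float64(-0.9)), (-0.028, np.float64(0.2), np.float64(-0.6)), (-0.027, np.float64(0.3), np.float64(-0.4)), (-0.026, np.float64(-0.4), np.float64(-1.2)), (-0.025, np.float64(0.4), np.float64(-1.6)), (-0.024, np.float64(1.0), np.float64(-1.3)), (-0.023, np.float64(1.3), np.float64(-1.6)), (-0.022, np.float64(0.6), np.float64(-1.2)), (-0.021, np.float64(1.3), np.float64(0.0)), (-0.02, np.float64(4.6), np.float64(1.3)), (-0.019, np.float64(7.3), np.float64(3.3)), (-0.018, np.float64(10.0), np.float64(5.8))] 31.7 [-0.0207 -0.0109 -0.0078]
```

View pics/w5c.png

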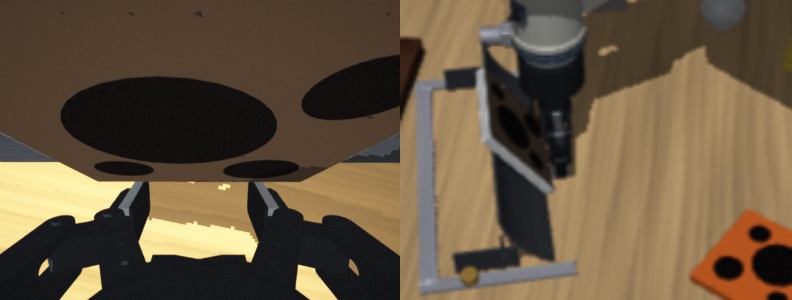

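The board stands leaning on the guard, centred on the fingers, and is home with a 10 N push. The finger front is 10 mm short of the foot, as the geometry predicts. Next I go behind the top edge and pull it over.

Run:
```python
from h import *
b=-.011
bot.servo_line(W(-.06,b,.0),velocity=.1)
bot.servo_line(W(-.09,b,.17),velocity=.2)
bot.servo_line(W(.092,b,.17),velocity=.2)
bot.servo_line(W(.092,b,.079),velocity=.1); bot.dwell(.2)
print(force(),get_obs()["time_s"],G(get_obs()["position"]))
r=save("side","s6"); t=save("top","t6")
cv2.imwrite("pics/s6c.png",np.hstack([cv2.resize(r["frame"][170:290,210:370],(400,300)),cv2.resize(t["frame"][105:265,225:390],(309,300))])[:,:,::-1])
```

```text
[0.02166118 0.75658222 0.03959752] 35.7083 [ 0.0924 -0.0111  0.0798]
```

View pics/s6c.png

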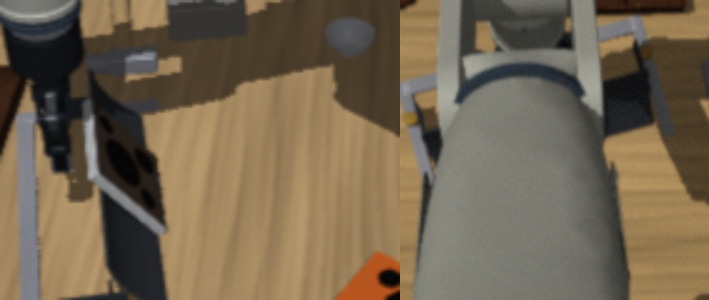

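The gripper hangs behind the leaning board with its left fingertip at crop (60,170), full-frame pixel (234,238). I'll check the tip height first, then pull.

Run:
```python
from h import *
r=dict(np.load("pics/s6.npz"))
for z in(.07,.08,.09,.1): print(z,proj(r,W(.092,.025,z)).round(1))
print("corner",proj(r,W(.067,.049,.0995)).round(1), "board top-near px", 210+90*.4,170+175*.4)
```

```text
0.07 [235.1 243.9]
0.08 [234.7 241.2]
0.09 [234.3 238.4]
0.1 [233.8 235.7]
corner [244.1 241.2] board top-near px 246.0 240.0
```

Tip height is about 0.090 m, as planned, and the board's top corner is where it should be.

Run:
```python
from h import *
b=-.011
bot.servo_line(W(-.042,b,.082),velocity=.18); print(force()); bot.dwell(.5)
print(force(),get_obs()["time_s"])
r=save("side","s7")
cv2.imwrite("pics/s7c.png",cv2.resize(r["frame"][150:330,190:430],(800,600))[:,:,::-1])
```

```text
[0.03825791 0.35390033 0.32485455]
[-0.83561211 -0.52844021  0.38537328] 37.2
```

View pics/s7c.png

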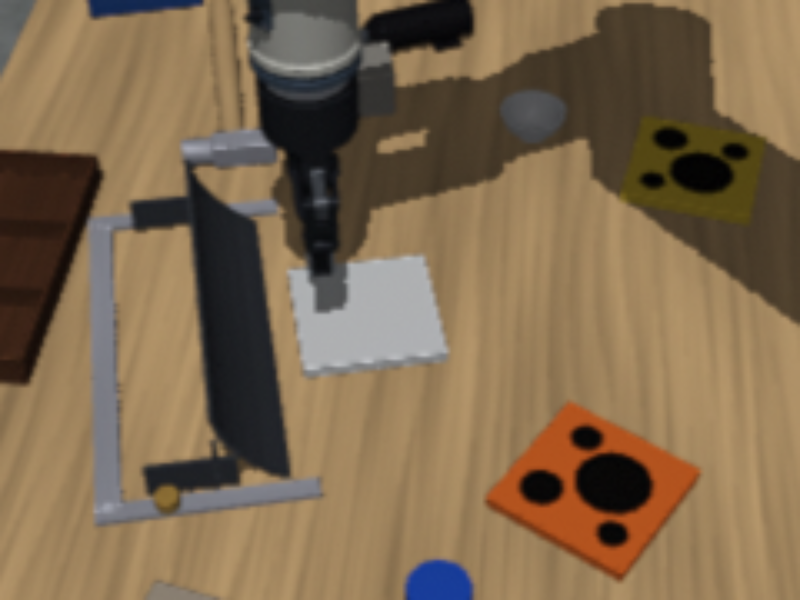

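The board lies flat with its white side up, in front of the guard (crop about (365,315)), and everything else is where it was. I'll retreat upwards and hand in.

Run:
```python
from h import *
from workcell import hand_in
bot.servo_line(W(-.06,-.011,.25),velocity=.15); bot.dwell(.3); print(get_obs()["time_s"]); print(hand_in())
```

```text
38.825
the job is handed in; nothing more can be done
None
```

The board was pressed home at the foot of the guard with about 10 N, then tipped over; it now lies flat, clean white side up, in front of the guard, and the job was handed in at 38.8 s.

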